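Set up the potter's wheel with the trimming chuck that fits its pins

TASK

The three trimming chucks on the ware board are drilled for different wheels: find the one whose two holes drop over the two bat pins of this wheel's head, trying them on if need be, and leave it fully home, flat on the head. Leave the other two standing flat on the ware board. Set every chuck down rather than letting it fall or tip, and do not disturb the pots and tools round about.

Things in the scene. Friction and masses are not known exactly. Their poses are not given: they have to be found in the camera images.
- wheel_head: fixed aluminium wheel head, 190 mm diameter, any yaw. Origin: centre of its flat top face, 142 mm above the table, z up. Two brass pins, 9 mm diameter, 14 mm tall, top 4 mm tapered to 4.4 mm, stand 52 mm from the centre: one on its +x, the other 100, 140 or 180 degrees counter-clockwise (from above) of it; which is not told. Flush dark screws fill the two spare holes
- wheel: portable potter's wheel that carries the head, fixed: white housing 300 (its x) x 250 x 100 mm high, grey splash pan of 252 mm diameter round the head with its rim 124 mm above the table. Origin: on the table under the head's centre. It may stand on either side of the bench, the ware board on the other
- ware_board: flat dark wooden ware board, fixed on the table: 250 (its x) x 440 (its y) mm, top face 22 mm above its origin. Origin: centre of its underside. At the start the three chucks stand in a row along its y, about 145 mm apart
- chuck_a: trimming chuck, 0.25 to 0.55 kg: round plywood bat, 136 mm diameter, 12 mm thick, with a solid upright brick-red plug, 58 mm diameter (66 at a small foot fillet), top 82 mm above the underside. Origin: centre of the underside, z up. Two 12.5 mm through holes, 52 mm from the axis: one on its +x, one 100 degrees counter-clockwise (from above) of that. Any yaw, any place in the row
- chuck_b: trimming chuck, 0.25 to 0.55 kg: round plywood bat, 136 mm diameter, 12 mm thick, with a solid upright off-white plug, 58 mm diameter (66 at a small foot fillet), top 82 mm above the underside. Origin: centre of the underside, z up. Two 12.5 mm through holes, 52 mm from the axis: one on its +x, one 140 degrees counter-clockwise (from above) of that. Any yaw, any place in the row
- chuck_c: trimming chuck, 0.25 to 0.55 kg: round plywood bat, 136 mm diameter, 12 mm thick, with a solid upright slate-blue plug, 58 mm diameter (66 at a small foot fillet), top 82 mm above the underside. Origin: centre of the underside, z up. Two 12.5 mm through holes, 52 mm from the axis: one on its +x, one 180 degrees counter-clockwise (from above) of that. Any yaw, any place in the row
- cup_1: bystander: small purple cup, 48 mm diameter, 55 mm tall, on the ware board in the gap between two chucks. Origin: centre of its foot
- cup_2: bystander: small blue cup, same size, on the ware board in another such gap. Origin: centre of its foot
- cup_3: bystander: small ochre cup, same size, on the ware board in another such gap. Origin: centre of its foot
- jug: bystander: tall cream jug, 92 mm diameter, 185 mm tall, handle reaching 78 mm out along its +x, towards the back of the bench. Origin: centre of its foot
- ridged_pot: bystander: ridged green pot, 86 mm diameter, on a 90 mm square tile, 128 mm tall together, towards the back of the bench. Origin: centre of the tile's underside
- mug: bystander: brown mug, 78 mm diameter, 85 mm tall, handle reaching 65 mm out along its +x, towards the back of the bench. Origin: centre of its foot
- wood_rib: bystander: flat wooden rib, 58 x 30 x 6 mm, long side along its x, lying on the ware board near an edge, between two chucks. Origin: centre of its underside
Things that resemble listed ones, but are neither listed nor needed, are in the scene too. Leave any yellow look-alike of the chuck_b alone. Leave any turquoise look-alike of the chuck_a alone.

How it is judged:
By the outcome, as a careful person would: the job done as asked, in the order asked, and still so for the second after the job is handed in, with the robot touching nothing.
It also fails if it takes over 72 s, if anything falls off the work surface, if the arm or the gripper's body presses on something with over 40 N, if the wrist force passes 120 N, or if a joint passes its speed limit or range.

ROBOT

A 7-joint arm with a two-finger parallel gripper is mounted at the origin on the work surface. World frame = base frame: x ahead of the robot, y to its left, z up, the work surface at z = 0. Lengths are in m, angles in rad, forces in N, time in s.
With the tool pointing down it reaches from about 0.4 to 0.85 m from the base axis. Payload 10.4 kg.
Tool frame: the origin (TCP) lies on the centre line of the jaws, within the pads' length; the fingertips stand 8 mm ahead of it and the grasp point (between the pads) lies 11 mm behind it; z points along the fingers, y is the direction in which the jaws open and shut (so a half turn about z gives the same grasp; the last joint's range is limited). The gripper opens to 85 mm and grips with 20 to 120 N. Pads are 22 mm wide; open, the fingers measure 114 mm over their backs; the gripper's body (76 mm by 85 mm) begins 54 mm behind the grasp point. The pads swing forward as they close: fully open they stand 13 mm farther back than shut.
Start: joints at [-1.169, 0.332, -0.065, 1.46, 0.022, 1.35, -0.088], TCP at [0.258, 0.569, 0.239] pointing down, gripper open.
Joint ranges: [-2.6, 2.6], [-0.5, 2.12], [-1.47, 1.34], [0.16, 2.42], [-1.27, 4.41], [0.06, 2.06], [-2.6, 2.6]. Speed limits (rad/s): [2.22, 2.22, 2.79, 2.79, 3.14, 3.14, 3.14].

INTERFACE

Orientations are given as a unit quaternion [x, y, z, w].
In Python, from workcell import manip gives the robot as it stands.
- The arm moves only by the tool arm_command, never from a script. Its argument "targets" is text: rows parted by semicolons, each of 6 numbers parted by spaces: the shift along the tool's x, y, z in mm, then the turn, a rotation vector about the tool's x, y, z in rad. A call has 1 to 5 rows; each row shifts and turns the commanded pose from where the row before left it, along the tool's axes as they then stand; what a row does not reach is not made up. A row lasts 1/8 s, in which the tool goes at most 62.5 mm and 10.7 degrees, less where a joint would pass 70% of its speed; a pose out of reach is approached as far as the arm can. A call is refused whole if a number of a shift passes 62.5 or a number of a turn 0.188, either way. A call with a gripper value outside its range is refused whole. "grip" is the finger opening in mm, from 0 to 85.4, set as the call begins (left out, the last holds). The fingers move at their own pace and stop on an object; "squeeze" is the grip in N (left out, the last holds). Time passes only in rows, so rows that do not move let the fingers close. It gives the time, the measured TCP pose, the force and the opening at its end, in the units of the state.
- manip.get_obs(): the state, without advancing time (a new reading comes with each control period).
- manip.camera(name): name is "scene" or "top" or "wrist"; returns a dict with "frame" (420x560x3 uint8, red, green, blue), "vertical_fov" (degrees; the focal length in pixels is half the picture's height over the tangent of half this angle, whatever the lens; pixels are square), "cx", "cy" (the principal point, pixels), "rvec" (rotation vector, rad) and "tvec" (3), from world to camera coordinates, as OpenCV has them. Camera axes: x right, y down, z forward; pixel columns grow to the right and rows downward; lengths in m; the calibration is good to about 2 mm. A picture is of the moment at which its call begins. There is no depth.
- manip.hand_in(): hands the job in, once; it reports no verdict.
Trained networks look in a picture, given as the dict that the camera call returned (one of the last four; its "shot" number tells which), for a name from the list of things; names that differ only in an ending like _2 or _b are one class to them, and where a whole thing is asked for, a point or a joint stands for the part that bears it (a point fixed in the world has none). Each returns a list of dicts, best first, with "p" (0 to 1); they miss things now and then, are a little off and sometimes report something else, mostly with a low value. They report only what shows in the picture. A call takes as long as a camera call. They do not tell look-alikes from the thing itself.
- manip.search_frame(picture, name): "xyz" ([x, y, z] in m, in the coordinates of the camera as it stood for that picture, good to about 4 mm: the middle of the surface that is visible of it).
The state is a dict: "clock": time; "joint_pos": joint angles; "joint_velocities": joint speeds; "tau": joint torques, N m; "position": TCP position; "ee_rot": TCP orientation; "ft_force": force on the tool from outside, world axes, zero at the start; "torque": the same for the moment, N m; "grip_width": opening from 0.0 (shut) to 1.0 (fully open).
Only numpy, scipy, OpenCV 4.12 (cv2) and the standard library are available. Lean on these libraries where they do the work, as an engineer would, in place of code of your own. Each camera call takes 0.05 s, during which the arm holds its last target.

## Working session

There is one attempt and no reset: what is moved stays moved. The work goes in short steps, Python scripts to look and compute and a tool call to move; the robot and the scene stay as the last step left them, time stands still between calls to the robot, and variables do not carry over. Pictures are saved under pics/ and viewed, and the job is handed in when it is done.

Besides the shell and the picture viewer there is one more tool, called after "Call:" in YAML: its name, and indented under it one key for each argument. arm_command: Moves the arm, as the interface text tells. Its arguments: {"type":"object","properties":{"targets":{"type":"string"},"grip":{"type":"number"},"squeeze":{"type":"number"}},"required":["targets"]}

```bash
mkdir -p pics; ls; cat > h.py <<'E'
import numpy as np, cv2
from workcell import manip
from scipy.spatial.transform import Rotation as R
def K(p):
    h=p["frame"].shape[0]; f=h/2/np.tan(np.radians(p["vertical_fov"])/2)
    return np.array([[f,0,p["cx"]],[0,f,p["cy"]],[0,0,1.]])
def save(p,n,crop=None,s=1):
    im=p["frame"][:,:,::-1]
    if crop: im=im[crop[1]:crop[3],crop[0]:crop[2]]
    if s!=1: im=cv2.resize(im,None,fx=s,fy=s,interpolation=cv2.INTER_CUBIC)
    cv2.imwrite("pics/"+n+".png",im)
def ext(p): return cv2.Rodrigues(np.array(p["rvec"],float))[0],np.array(p["tvec"],float).reshape(3)
def ray(p,u,v,z):
    r,t=ext(p); c=-r.T@t; d=r.T@np.linalg.inv(K(p))@np.array([u,v,1.])
    return c+d*(z-c[2])/d[2]
def proj(p,X):
    r,t=ext(p); q=K(p)@(r@np.asarray(X,float)+t); return q[:2]/q[2]
def cam2w(p,x):
    r,t=ext(p); return r.T@(np.array(x)-t)
E
python3 - <<'E'
from h import *
for n in("scene","top","wrist"):
    p=manip.camera(n); save(p,n+"0"); print(n,p["vertical_fov"],p["cx"],p["cy"],p["shot"],-ext(p)[0].T@ext(p)[1])
    np.save("pics/"+n+"0.npy",p,allow_pickle=True)
    if n!="wrist":
        for k in("wheel_head","ware_board","chuck_a","chuck_b","chuck_c","cup_1","jug","ridged_pot","mug","wood_rib"):
            for d in manip.search_frame(p,k):
                w=cam2w(p,d["xyz"]); print(n,k,round(d["p"],2),w.round(3),proj(p,w).round())
print(manip.get_obs())
E
```

```text
pics
scene 49.849286224339345 280.0729984907032 206.12309575878845 1 [0.88558909 0.58431202 1.03544792]
scene wheel_head 0.8 [ 0.49  -0.204  0.137] [241. 139.]
scene ware_board 0.91 [0.593 0.266 0.018] [304. 313.]
scene chuck_a 0.92 [0.546 0.23  0.033] [312. 289.]
scene chuck_a 0.91 [0.537 0.377 0.032] [353. 337.]
scene chuck_a 0.9 [0.556 0.091 0.034] [278. 248.]
scene chuck_a 0.87 [0.265 0.285 0.014] [412. 256.]
scene chuck_a 0.59 [0.301 0.437 0.01 ] [443. 310.]
scene chuck_b 0.92 [0.546 0.23  0.033] [312. 289.]
scene chuck_b 0.91 [0.537 0.377 0.032] [353. 337.]
scene chuck_b 0.9 [0.556 0.091 0.034] [278. 248.]
scene chuck_b 0.87 [0.265 0.285 0.014] [412. 256.]
scene chuck_b 0.59 [0.301 0.437 0.01 ] [443. 310.]
scene chuck_c 0.92 [0.546 0.23  0.033] [312. 289.]
scene chuck_c 0.91 [0.537 0.377 0.032] [353. 337.]
scene chuck_c 0.9 [0.556 0.091 0.034] [278. 248.]
scene chuck_c 0.87 [0.265 0.285 0.014] [412. 256.]
scene chuck_c 0.59 [0.301 0.437 0.01 ] [443. 310.]
scene cup_1 0.95 [0.438 0.285 0.057] [363. 280.]
scene cup_1 0.91 [0.452 0.139 0.059] [323. 238.]
scene cup_1 0.57 [0.619 0.
[... 1825 characters left out ...]
 array([-1.16861297,  0.33220614, -0.06468378,  1.46010213,  0.02159278,
        1.34989898, -0.08848277]), 'joint_velocities': array([-7.13343860e-05,  2.14546287e-03, -1.00154857e-04, -7.83888089e-04,
        2.86594429e-04, -1.48571746e-03, -1.35718837e-03]), 'tau': array([ 5.21064285e-04, -6.25233650e+01,  4.93552478e-02, -3.91833329e+01,
        1.65264972e-02,  2.00105758e-03, -7.87219676e-06]), 'position': array([0.25757548, 0.56947731, 0.23933263]), 'ee_rot': array([ 2.10796675e-01,  9.77529928e-01,  4.06318385e-05, -1.85971855e-06]), 'ft_force': array([ 0.26365708, -0.53376233,  0.56696046]), 'torque': array([-0.01688637, -0.02664991,  0.02162497]), 'grip_width': 0.9992200283532806}
```

View pics/scene0.png

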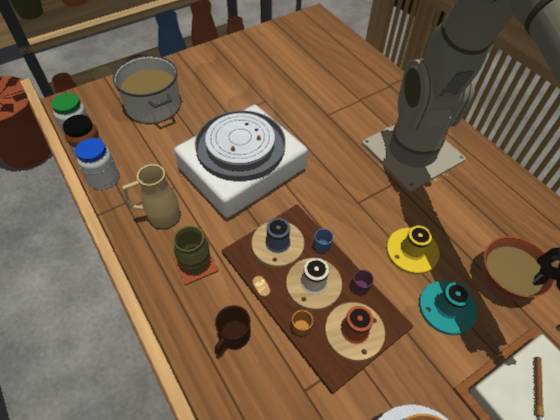

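View pics/top0.png

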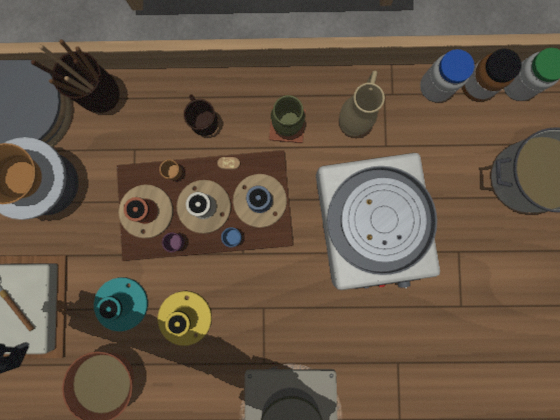

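```bash
python3 - <<'E'
from h import *
p=np.load("pics/top0.npy",allow_pickle=True).item(); save(p,"t_wh",(325,160,455,290),5); save(p,"t_bd",(100,140,320,280),3.6)
p=np.load("pics/scene0.npy",allow_pickle=True).item(); save(p,"s_wh",(150,80,330,200),4); save(p,"s_bd",(220,200,420,400),3)
E
```

```text
(no output)
```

View pics/t_wh.png

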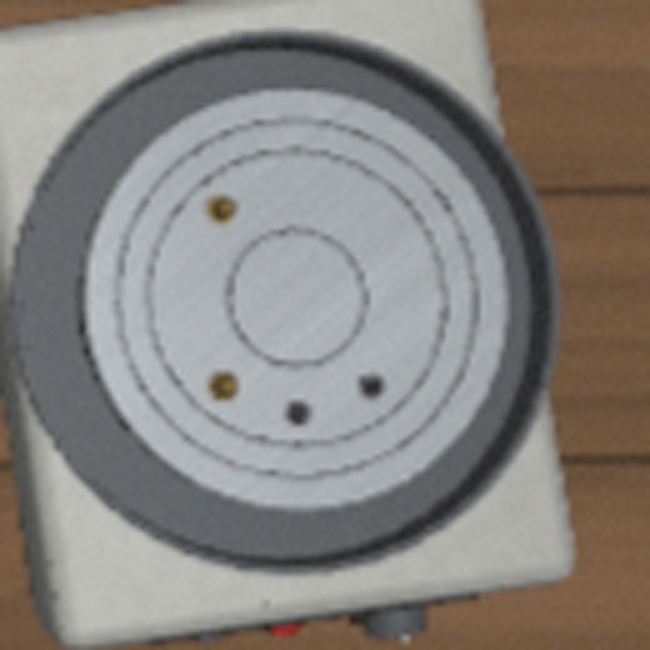

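View pics/t_bd.png

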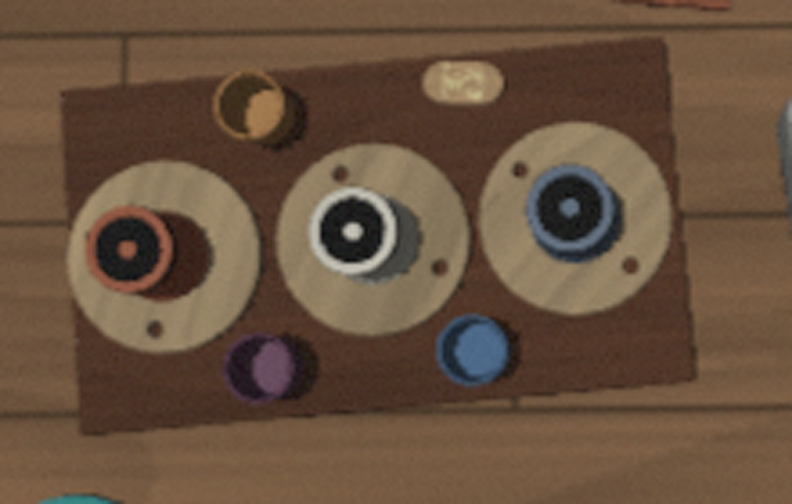

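View pics/s_wh.png

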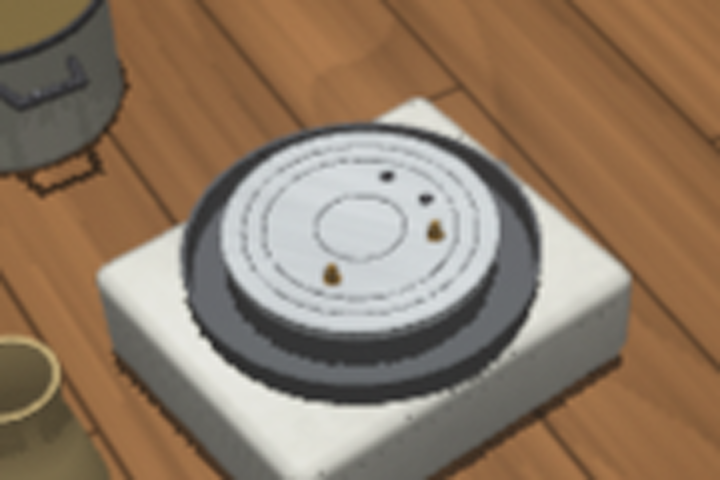

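View pics/s_bd.png

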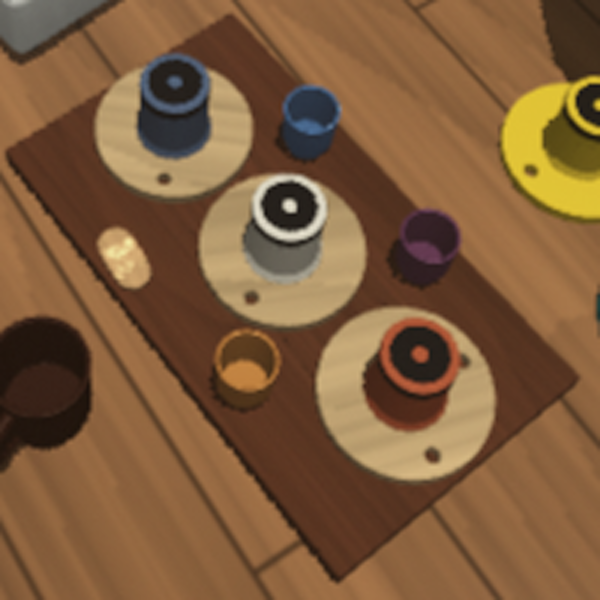

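View pics/wrist0.png

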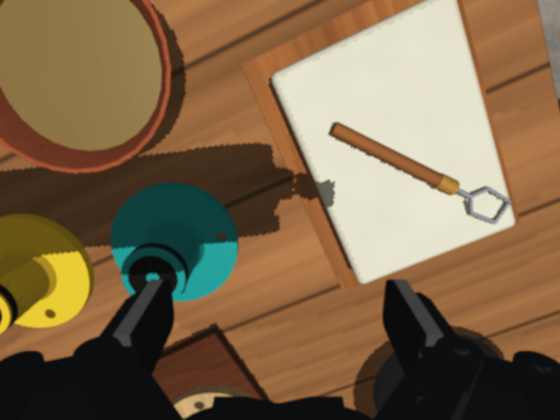

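```bash
python3 - <<'E'
from h import *
T=np.load("pics/top0.npy",allow_pickle=True).item(); S=np.load("pics/scene0.npy",allow_pickle=True).item(); W=np.load("pics/wrist0.npy",allow_pickle=True).item()
r,t=ext(W); o=manip.get_obs(); Rt=R.from_quat(o["ee_rot"]).as_matrix()
print("cam in tool",(Rt.T@(-r.T@t-o["position"])).round(4)); print((Rt.T@r.T).round(3)); print("tool axes",Rt.round(3))
# coarse: head
z=.142
tc=lambda u,v,z:ray(T,325+(u+.5)/5-.5,160+(v+.5)/5-.5,z)
for n,u,v,zz in(("pin",221,208,.156),("pin",223,386,.156),("scr",299,412,.142),("scr",372,385,.142),("c",297,298,.142)): print(n,tc(u,v,zz).round(4))
sc=lambda u,v,z:ray(S,150+(u+.5)/4-.5,80+(v+.5)/4-.5,z)
for n,u,v,zz in(("pin",331,265,.156),("pin",435,221,.156),("scr",387,176,.142),("scr",426,199,.142),("c",361,229,.142)): print("S",n,sc(u,v,zz).round(4))
s2=lambda u,v,z:ray(S,220+(u+.5)/3-.5,200+(v+.5)/3-.5,z)
t2=lambda u,v,z:ray(T,100+(u+.5)/3.6-.5,140+(v+.5)/3.6-.5,z)
print("red hole S",s2(433,455,.034),s2(464,361,.034),"T",t2(155,328,.034),"cT",t2(163.5,257,.034),"topT",t2(128,249,.104))
print("topS",s2(420,354,.104))
E
```

```text
cam in tool [ 0.0802 -0.0002 -0.1341]
[[ 0.    -0.95  -0.313]
 [ 1.     0.    -0.   ]
 [ 0.    -0.313  0.95 ]]
tool axes [[-0.911  0.412  0.   ]
 [ 0.412  0.911  0.   ]
 [ 0.     0.    -1.   ]]
pin [ 0.5272 -0.177   0.156 ]
pin [ 0.4479 -0.1757  0.156 ]
scr [ 0.4359 -0.2126  0.142 ]
scr [ 0.4477 -0.2457  0.142 ]
c [ 0.4873 -0.2132  0.142 ]
S pin [ 0.5302 -0.1789  0.156 ]
S pin [ 0.4505 -0.1777  0.156 ]
S scr [ 0.4496 -0.2453  0.142 ]
S scr [ 0.4379 -0.2114  0.142 ]
S c [ 0.4907 -0.2099  0.142 ]
red hole S [0.53623355 0.41662757 0.034     ] [0.4698146  0.37229403 0.034     ] T [0.46928363 0.371177   0.034     ] cT [0.5195198  0.36581319 0.034     ] topT [0.52010047 0.36577667 0.104     ]
topS [0.52247882 0.36600615 0.104     ]
```

```bash
cat >> h.py <<'E'
def plan(pos,yaw,n,start=None):
    """rows to reach world pos with tool down and tool-x at azimuth yaw (deg)"""
    o=manip.get_obs(); P=np.array(o["position"]); M=R.from_quat(o["ee_rot"])
    y=np.radians(yaw); x=np.array([np.cos(y),np.sin(y),0]); zz=np.array([0,0,-1.]); G=R.from_matrix(np.column_stack([x,np.cross(zz,x),zz]))
    rv=(M.inv()*G).as_rotvec()/n; dp=(np.array(pos)-P)/n
    for i in range(n):
        s=M.inv().apply(dp)*1000; print("%d: %.1f %.1f %.1f %.4f %.4f %.4f"%(i,*s,*rv)); M=M*R.from_rotvec(rv)
def st():
    o=manip.get_obs(); m=R.from_quat(o["ee_rot"]).as_matrix(); print("t",o["clock"],"pos",o["position"].round(4),"yaw",np.degrees(np.arctan2(m[1,0],m[0,0])).round(2),"tilt",m[:2,2].round(4),"F",np.array(o["ft_force"]).round(2),"T",np.array(o["torque"]).round(3),"g",round(o["grip_width"]*85.4,1),"q",np.array(o["joint_pos"]).round(2))
E
python3 -c "
from h import *
plan([.521,.366,.21],123,8)"
```

```text
0: -40.5 -9.6 3.7 0.0000 -0.0000 0.0713
1: -41.1 -6.7 3.7 0.0000 -0.0000 0.0713
2: -41.4 -3.8 3.7 0.0000 -0.0000 0.0713
3: -41.6 -0.8 3.7 0.0000 -0.0000 0.0713
4: -41.6 2.2 3.7 0.0000 -0.0000 0.0713
5: -41.3 5.1 3.7 0.0000 -0.0000 0.0713
6: -40.8 8.0 3.7 0.0000 -0.0000 0.0713
7: -40.1 10.9 3.7 0.0000 -0.0000 0.0713
```

Candidates in the top view are red (146,210), white (203,206), slate-blue (259,200), turquoise look-alike (121,305) and yellow look-alike (185,319). The pins sit 100° apart, with screws at the +140° and +180° holes, so I want chuck_a, the red plug on plywood. The s_bd crop shows its holes about 100° apart.

Call:
arm_command:
  targets: "-40.5 -9.6 3.7 0 0 0.0713; -41.1 -6.7 3.7 0 0 0.0713; -41.4 -3.8 3.7 0 0 0.0713; -41.6 -0.8 3.7 0 0 0.0713; -41.6 2.2 3.7 0 0 0.0713"
  grip: 85
  squeeze: 60

```text
clock: 1.78
position: [0.4232, 0.4414, 0.2208]
ee_rot: [0.382, 0.924, 0.0, -0.0]
ft_force: [-0.7, 0.1, -0.1]
grip_width: 0.999
```

Call:
arm_command:
  targets: "-41.3 5.1 3.7 0 0 0.0713; -40.8 8 3.7 0 0 0.0713; -40.1 10.9 3.7 0 0 0.0713; 0 0 0 0 0 0; 0 0 0 0 0 0"

```text
clock: 2.4
position: [0.5204, 0.3665, 0.2097]
ee_rot: [0.477, 0.879, 0.0, -0.0]
ft_force: [-1.3, -0.4, -0.0]
grip_width: 0.997
```

```bash
python3 -c "
from h import *
st()
p=manip.camera('wrist'); save(p,'w1'); np.save('pics/w1.npy',p,allow_pickle=True); st()
for h in [(.5362,.4166,.034),(.4698,.3723,.034),(.521,.366,.034),(.521,.366,.104)]: print(proj(p,h))
"
```

```text
t 2.4 pos [0.5204 0.3665 0.2097] yaw 123.04 tilt [-0.0005  0.0005] F [-1.32 -0.35 -0.04] T [ 0.035  0.038 -0.012] g 85.2 q [-0.82  0.37  0.17  1.48 -0.07  1.3  -0.06]
t 2.45 pos [0.52   0.367  0.2097] yaw 123.1 tilt [-0.0005  0.0007] F [-0.1   0.72  0.49] T [ 0.019 -0.035 -0.014] g 84.7 q [-0.82  0.37  0.17  1.48 -0.07  1.3  -0.06]
[326.13132417 147.82002088]
[231.61651899 148.90752138]
[278.32722105 187.01405986]
[278.41497029 212.59858066]
```

View pics/w1.png

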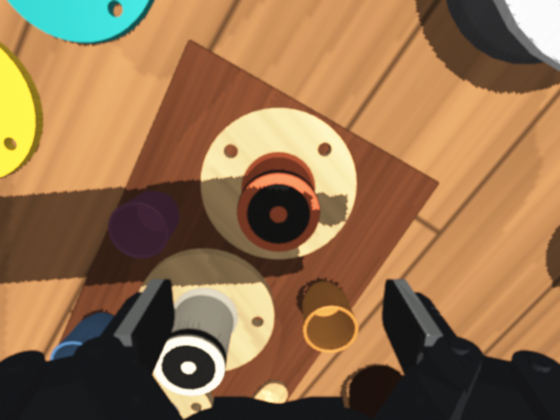

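The holes are at (325,149) and (231,151) and the plug top at (278,213). These match the projected estimates within about 2 px, so I'm descending.

Call:
arm_command:
  targets: "-0.3 0 40 0 0 0; -0.3 0 40 0 0 0; -0.3 0 36 0 0 0; 0 0 22 0 0 0; 0 0 8 0 0 0"

```text
clock: 3.08
position: [0.5198, 0.366, 0.0625]
ee_rot: [0.476, 0.879, -0.001, -0.001]
ft_force: [0.6, 0.2, 0.0]
grip_width: 0.997
```

```bash
python3 -c "
from h import *
st()"
```

```text
t 3.075 pos [0.5198 0.366  0.0625] yaw 123.11 tilt [-0.0018 -0.0007] F [0.61 0.21 0.03] T [ 0.039  0.053 -0.001] g 85.2 q [-0.81  0.5   0.16  1.62 -0.09  1.02 -0.04]
```

Call:
arm_command:
  targets: "0 0 0 0 0 0; 0 0 0 0 0 0; 0 0 0 0 0 0; 0 0 0 0 0 0; 0 0 0 0 0 0"
  grip: 40
  squeeze: 60

```text
clock: 3.7
position: [0.5218, 0.3659, 0.0652]
ee_rot: [0.477, 0.879, 0.001, 0.0]
ft_force: [-0.8, 0.3, 6.5]
grip_width: 0.666
```

```bash
python3 -c "
from h import *
st()"
```

```text
t 3.7 pos [0.5218 0.3659 0.0652] yaw 123.0 tilt [0.0012 0.0016] F [-0.84  0.31  6.51] T [-0.178  0.623  0.098] g 56.9 q [-0.8   0.5   0.16  1.62 -0.09  1.03 -0.04]
```

Call:
arm_command:
  targets: "0 0 -10 0 0 0; 0 0 -20 0 0 0; 0 0 -40 0 0 0; 0 0 -45 0 0 0; 0 0 -45 0 0 0"

```text
clock: 4.32
position: [0.5214, 0.3649, 0.2265]
ee_rot: [0.477, 0.879, 0.0, 0.0]
ft_force: [0.4, 0.4, -3.7]
grip_width: 0.665
```

```bash
python3 -c "
from h import *
st()
p=manip.camera('wrist'); save(p,'w2'); np.save('pics/w2.npy',p,allow_pickle=True); st()
p=manip.camera('scene'); save(p,'s2',(200,150,450,350),3)
plan([.489,-.120,.262],89,12)
"
```

```text
t 4.325 pos [0.5214 0.3649 0.2265] yaw 122.96 tilt [0.0008 0.0006] F [ 0.39  0.42 -3.72] T [ 0.052 -0.018  0.033] g 56.8 q [-0.82  0.36  0.18  1.46 -0.06  1.33 -0.06]
t 4.375 pos [0.5233 0.3662 0.2336] yaw 122.96 tilt [0.0074 0.0063] F [2.05 1.33 3.83] T [ 0.122 -0.172  0.01 ] g 57.1 q [-0.82  0.36  0.18  1.45 -0.06  1.33 -0.06]
0: -32.4 -24.4 -2.9 0.0008 -0.0003 0.0494
1: -33.6 -22.8 -2.8 0.0008 -0.0003 0.0494
2: -34.7 -21.1 -2.8 0.0008 -0.0003 0.0494
3: -35.7 -19.4 -2.8 0.0008 -0.0003 0.0494
4: -36.6 -17.6 -2.7 0.0008 -0.0003 0.0494
5: -37.4 -15.8 -2.7 0.0008 -0.0003 0.0494
6: -38.2 -13.9 -2.7 0.0008 -0.0003 0.0494
7: -38.8 -12.0 -2.7 0.0008 -0.0003 0.0494
8: -39.3 -10.1 -2.6 0.0008 -0.0003 0.0494
9: -39.8 -8.1 -2.6 0.0008 -0.0003 0.0494
10: -40.2 -6.2 -2.6 0.0008 -0.0003 0.0494
11: -40.4 -4.2 -2.6 0.0008 -0.0003 0.0494
```

View pics/w2.png

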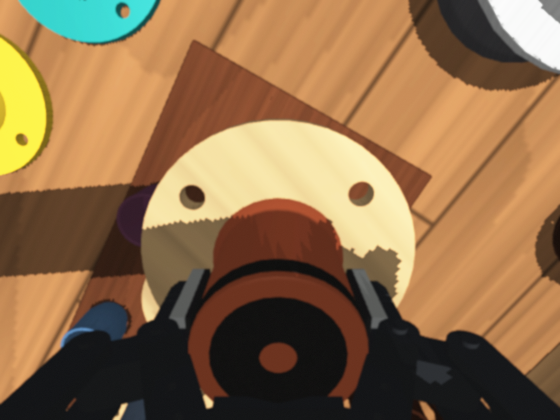

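View pics/s2.png

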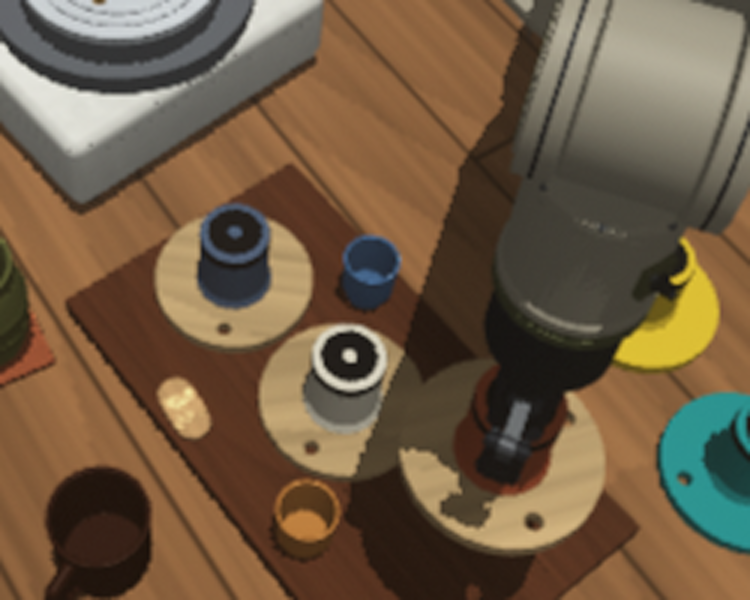

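The chuck is held level, with holes at (192,196) and (361,193). Next I carry it past the head so the wrist camera sees the pins.

```bash
python3 -c "
from h import *
plan([.489,-.275,.245],89,15)
"
```

```text
0: -34.6 -25.2 -1.2 0.0006 -0.0003 0.0395
1: -35.6 -23.8 -1.2 0.0006 -0.0003 0.0395
2: -36.5 -22.4 -1.2 0.0006 -0.0003 0.0395
3: -37.4 -20.9 -1.1 0.0006 -0.0003 0.0395
4: -38.2 -19.4 -1.1 0.0006 -0.0003 0.0395
5: -38.9 -17.9 -1.1 0.0006 -0.0003 0.0395
6: -39.6 -16.3 -1.1 0.0006 -0.0003 0.0395
7: -40.2 -14.8 -1.1 0.0006 -0.0003 0.0395
8: -40.7 -13.2 -1.0 0.0006 -0.0003 0.0395
9: -41.2 -11.6 -1.0 0.0006 -0.0003 0.0395
10: -41.6 -9.9 -1.0 0.0006 -0.0003 0.0395
11: -42.0 -8.3 -1.0 0.0006 -0.0003 0.0395
12: -42.3 -6.6 -1.0 0.0006 -0.0003 0.0395
13: -42.5 -4.9 -1.0 0.0006 -0.0003 0.0395
14: -42.7 -3.2 -0.9 0.0006 -0.0003 0.0395
```

Call:
arm_command:
  targets: "-34.6 -25.2 -2 0 0 0.0395; -35.6 -23.8 -2 0 0 0.0395; -36.5 -22.4 -2 0 0 0.0395; -37.4 -20.9 -2 0 0 0.0395; -38.2 -19.4 -2 0 0 0.0395"

```text
clock: 5.05
position: [0.5095, 0.1496, 0.2338]
ee_rot: [0.562, 0.827, 0.0, -0.0]
ft_force: [0.8, 0.1, -4.2]
grip_width: 0.665
```

Call:
arm_command:
  targets: "-38.9 -17.9 -1 0 0 0.0395; -39.6 -16.3 -1 0 0 0.0395; -40.2 -14.8 -1 0 0 0.0395; -40.7 -13.2 -1 0 0 0.0395; -41.2 -11.6 -1 0 0 0.0395"

```text
clock: 5.68
position: [0.498, -0.064, 0.2388]
ee_rot: [0.641, 0.767, 0.0, -0.0]
ft_force: [0.3, 0.4, -4.2]
grip_width: 0.669
```

Call:
arm_command:
  targets: "-41.6 -9.9 -1 0 0 0.0395; -42 -8.3 -1 0 0 0.0395; -42.3 -6.6 -1 0 0 0.0395; -42.5 -4.9 -1 0 0 0.0395; -42.7 -3.2 -1 0 0 0.0395"

```text
clock: 6.3
position: [0.4867, -0.2773, 0.2439]
ee_rot: [0.713, 0.701, 0.0, -0.0]
ft_force: [-0.2, -0.2, -3.7]
grip_width: 0.668
```

Call:
arm_command:
  targets: "0 0 0 0 0 0; 0 0 0 0 0 0; 0 0 0 0 0 0"

```text
clock: 6.68
position: [0.4875, -0.2749, 0.2436]
ee_rot: [0.712, 0.702, 0.0, -0.0]
ft_force: [-0.2, 0.2, -5.4]
grip_width: 0.663
```

```bash
python3 -c "
from h import *
st()
p=manip.camera('wrist'); save(p,'w3'); np.save('pics/w3.npy',[p,manip.get_obs()],allow_pickle=True); st()
for h in [(.5287,-.178,.156),(.449,-.1767,.156)]: print(proj(p,h))
"
```

```text
t 6.675 pos [ 0.4875 -0.2749  0.2436] yaw 89.14 tilt [-0.      0.0009] F [-0.22  0.24 -5.36] T [ 0.009  0.002 -0.003] g 56.6 q [-0.16  0.21  0.69  1.66 -0.14  1.32  0.54]
t 6.725 pos [ 0.4876 -0.275   0.2436] yaw 89.14 tilt [0.0001 0.0007] F [-0.21  0.7  -3.49] T [-0.004 -0.023  0.038] g 57.2 q [-0.16  0.21  0.69  1.66 -0.14  1.32  0.54]
[348.53185732  56.7375962 ]
[206.34234518  56.49959308]
```

View pics/w3.png

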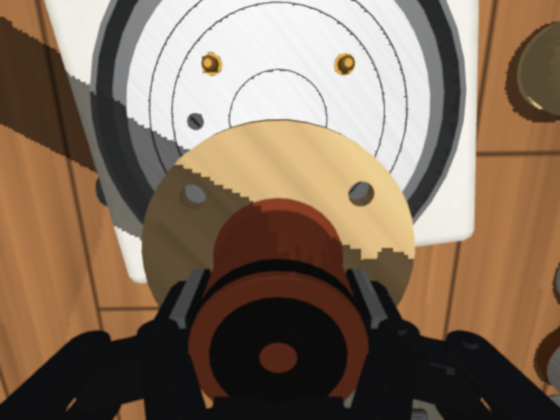

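```bash
python3 -c "
from h import *
p,o=np.load('pics/w3.npy',allow_pickle=True); save(p,'w3a',(180,30,380,130),4); save(p,'w3b',(160,160,400,240),3)
c=-ext(p)[0].T@ext(p)[1]; print(c)
Rt=R.from_quat(o['ee_rot']).as_matrix(); print((Rt.T@(c-o['position'])).round(4))
"
```

```text
[ 0.48879859 -0.19498598  0.37770573]
[ 8.01e-02  1.00e-04 -1.34e-01]
```

View pics/w3a.png

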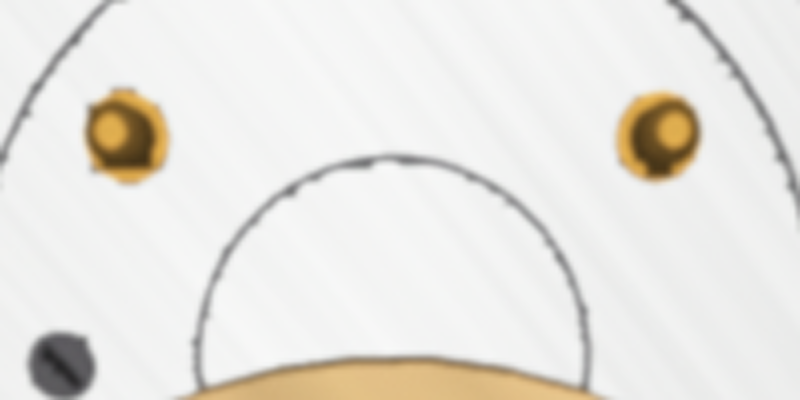

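View pics/w3b.png

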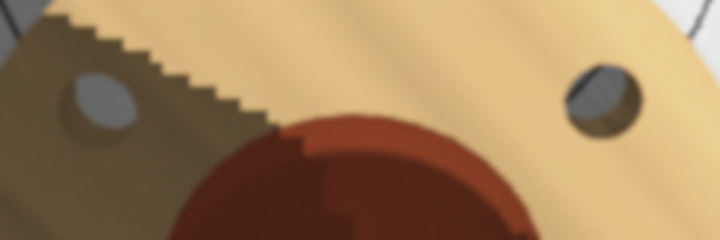

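```bash
python3 -c "
from h import *
p,o=np.load('pics/w3.npy',allow_pickle=True)
Rt=R.from_quat(o['ee_rot']).as_matrix(); P=o['position']
def pose(a,b):
    m=(a+b)/2; d=a-b; ang=np.degrees(np.arctan2(d[1],d[0])); bis=np.array([-d[1],d[0]])/np.hypot(*d[:2]); return (m[:2]-bis*.0334253).round(4), ang.round(2), np.hypot(*d[:2]).round(4)
pr=ray(p,348.1,62.0,.156); pl=ray(p,207.6,62.0,.156)
zt=P[2]-.0312
hr=ray(p,360.7,193.4,zt); hl=ray(p,192.4,196.1,zt)
print(pr,pl,hr,hl); print(pose(pr,pl),pose(hr,hl),P)
sr=ray(p,61/4+179.9,366/4+29.9,.142); print(sr)
"
```

```text
[ 0.52858188 -0.18073945  0.156     ] [ 0.44949065 -0.17957176  0.156     ] [ 0.52694594 -0.24169413  0.21243385] [ 0.44798246 -0.24184075  0.21243385]
(array([ 0.4885, -0.2136]), np.float64(-0.85), np.float64(0.0791)) (array([ 0.4875, -0.2752]), np.float64(0.11), np.float64(0.079)) [ 0.487552   -0.27499392  0.24363385]
[ 0.4365968  -0.21311037  0.142     ]
```

```bash
python3 -c "
from h import *
plan([.4886,-.2127,.2436],88.2,2)
"
```

```text
0: 31.2 0.1 0.0 0.0000 -0.0004 0.0082
1: 31.2 -0.2 0.0 0.0000 -0.0004 0.0082
```

Call:
arm_command:
  targets: "31.2 0.1 0 0 0 0.0082; 31.2 -0.2 0 0 0 0.0082; 0 0 17 0 0 0; 0 0 16 0 0 0; 0 0 0 0 0 0"

```text
clock: 7.35
position: [0.4874, -0.2142, 0.2091]
ee_rot: [0.719, 0.695, -0.001, -0.001]
ft_force: [-0.1, 0.3, -3.8]
grip_width: 0.667
```

Call:
arm_command:
  targets: "0 0 0 0 0 0; 0 0 0 0 0 0"

```text
clock: 7.6
position: [0.4887, -0.2143, 0.2111]
ee_rot: [0.719, 0.695, 0.0, 0.0]
ft_force: [0.3, 0.2, -4.5]
grip_width: 0.666
```

```bash
python3 -c "
from h import *
st()
p=manip.camera('wrist'); save(p,'w4b',(160,160,400,240),3); np.save('pics/w4.npy',[p,manip.get_obs()],allow_pickle=True); st()
q=manip.camera('scene'); save(q,'s4',(170,80,320,200),5)
"
```

```text
t 7.6 pos [ 0.4887 -0.2143  0.2111] yaw 88.05 tilt [ 0.0007 -0.0003] F [ 0.33  0.18 -4.48] T [-0.012  0.002 -0.02 ] g 56.9 q [-0.26  0.16  0.65  1.77 -0.1   1.24  0.39]
t 7.65 pos [ 0.4887 -0.2142  0.2111] yaw 88.06 tilt [ 0.0007 -0.0002] F [-0.13  0.68 -3.02] T [-0.043  0.016  0.003] g 57.0 q [-0.26  0.16  0.65  1.77 -0.1   1.24  0.39]
```

View pics/w4b.png

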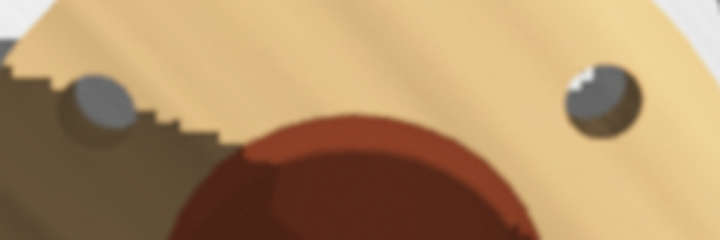

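View pics/s4.png

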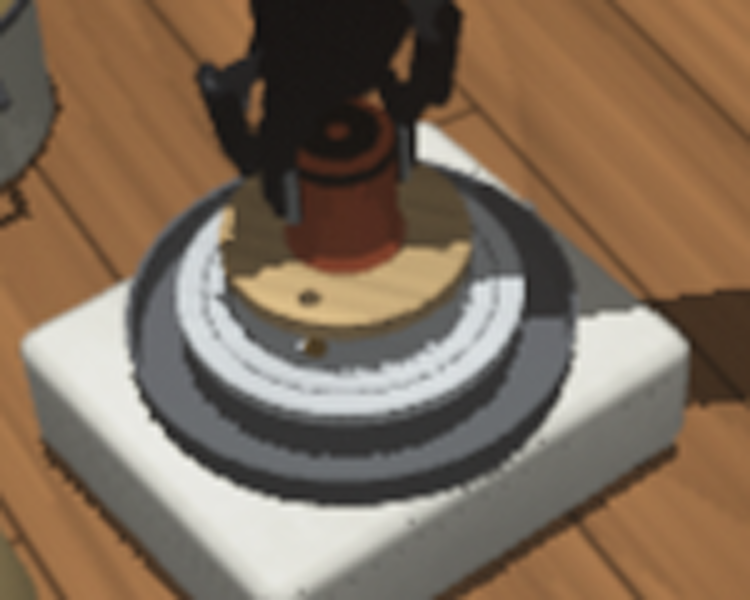

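```bash
python3 -c "
from h import *
q=manip.camera('scene'); save(q,'s5',(205,115,275,160),11); np.save('pics/s5.npy',q,allow_pickle=True)
S=np.load('pics/scene0.npy',allow_pickle=True).item(); save(S,'s0z',(205,115,275,160),11); st()
"
```

```text
t 7.75 pos [ 0.4886 -0.2139  0.211 ] yaw 88.08 tilt [ 0.0006 -0.    ] F [ 0.    0.34 -3.44] T [ 0.002 -0.006 -0.001] g 57.0 q [-0.26  0.16  0.65  1.77 -0.1   1.24  0.39]
```

View pics/s5.png

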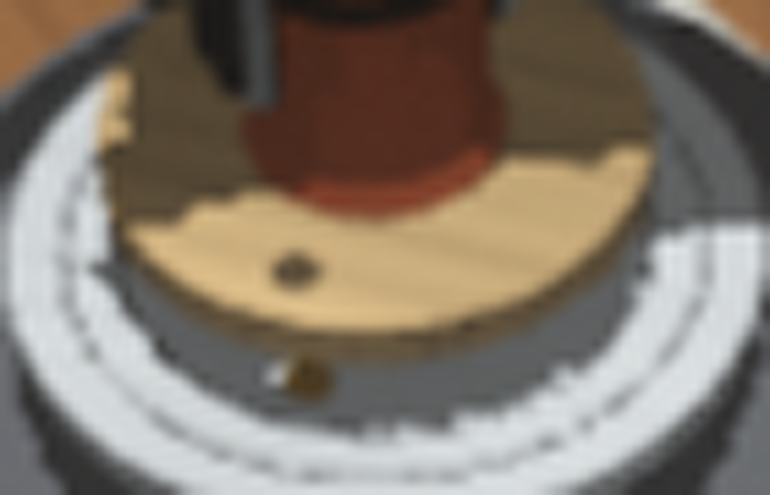

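View pics/s0z.png

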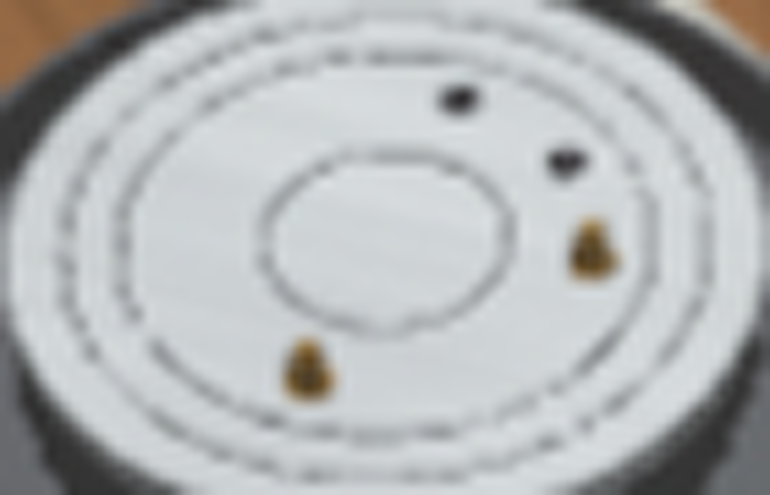

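```bash
python3 -c "
from h import *
S=np.load('pics/scene0.npy',allow_pickle=True).item(); q=np.load('pics/s5.npy',allow_pickle=True).item()
f=lambda p,u,v,z: ray(p,205+(u+.5)/11-.5,115+(v+.5)/11-.5,z).round(4)
print('hole',f(q,296,270,.1798))
print('pin tip',f(S,307,350,.156),f(S,592,229,.156)); print('screws',f(S,459,99,.142),f(S,566,161,.142)); print('base',f(S,307,383,.142),f(S,592,262,.142))
# wrist predicted holes at current pose
c=np.array([.4886,-.2141]); a=np.radians(-.85-.15+ .0)
for s in(40,140):
  b=np.radians(s-.9+88.06-88.0); print('TCP-based hole',c+.052*np.array([np.cos(b),np.sin(b)]))
# fit head from scene points
T=np.load('pics/top0.npy',allow_pickle=True).item()
def fit(pts):
  M=np.array([[np.cos(np.radians(a)),np.sin(np.radians(a))] for a in(0,100,140,180)])*.052; P=np.array(pts)[:,:2]
  m0=M.mean(0);p0=P.mean(0);A=M-m0;B=P-p0; th=np.arctan2((A[:,0]*B[:,1]-A[:,1]*B[:,0]).sum(),(A*B).sum()); Rm=np.array([[np.cos(th),-np.sin(th)],[np.sin(th),np.cos(th)]]); t=p0-Rm@m0; print('fit',t.round(4),np.degrees(th).round(2),'res',((P-(M@Rm.T+t))*1000).round(1).tolist())
fit([f(S,307,350,.156),f(S,592,229,.156),f(S,566,161,.142),f(S,459,99,.142)])
tc=lambda u,v,z:ray(T,325+(u+.5)/5-.5,160+(v+.5)/5-.5,z)
fit([tc(221,208,.156),tc(223,386,.156),tc(299,412,.142),tc(372,385,.142)])
"
```

```text
hole [ 0.5301 -0.1808  0.1798]
pin tip [ 0.5309 -0.1773  0.156 ] [ 0.4515 -0.1761  0.156 ]
screws [ 0.4496 -0.2458  0.142 ] [ 0.4378 -0.2123  0.142 ]
base [ 0.5306 -0.1798  0.142 ] [ 0.4505 -0.1784  0.142 ]
TCP-based hole [ 0.52892005 -0.18126262]
TCP-based hole [ 0.44925999 -0.18009466]
fit [ 0.4904 -0.2113] 39.79 res [[0.6, 0.7], [0.8, 1.6], [-0.6, -1.2], [-0.8, -1.2]]
fit [ 0.4877 -0.2109] 40.49 res [[-0.1, 0.1], [0.3, 2.1], [0.2, -1.2], [-0.5, -1.0]]
```

Call:
arm_command:
  targets: "1.3 0 0 0 0 -0.008; 0 0 5 0 0 0; 0 0 4 0 0 0; 0 0 3 0 0 0; 0 0 2 0 0 0"

```text
clock: 8.38
position: [0.4884, -0.2125, 0.1964]
ee_rot: [0.716, 0.698, -0.0, -0.0]
ft_force: [-0.3, 0.6, -3.6]
grip_width: 0.665
```

```bash
python3 -c "
from h import *
st()"
```

```text
t 8.375 pos [ 0.4884 -0.2125  0.1964] yaw 88.55 tilt [-0.0002  0.0001] F [-0.32  0.61 -3.58] T [0.061 0.02  0.056] g 56.8 q [-0.26  0.17  0.65  1.79 -0.11  1.21  0.4 ]
```

The underside is 3 mm below the pin tips with no contact force, so the tips are in the holes. I'll keep going gently.

Call:
arm_command:
  targets: "0 0 2 0 0 0; 0 0 2 0 0 0; 0 0 0 0 0 0"

```text
clock: 8.75
position: [0.4884, -0.2125, 0.1926]
ee_rot: [0.716, 0.698, -0.0, -0.0]
ft_force: [-0.2, -0.8, -3.5]
grip_width: 0.666
```

```bash
python3 -c "
from h import *
st()"
```

```text
t 8.75 pos [ 0.4884 -0.2125  0.1926] yaw 88.55 tilt [-0.0002  0.0001] F [-0.2  -0.83 -3.5 ] T [-0.03  -0.033 -0.039] g 56.9 q [-0.25  0.17  0.65  1.8  -0.11  1.21  0.4 ]
```

Call:
arm_command:
  targets: "0 0 2 0 0 0; 0 0 2 0 0 0; 0 0 1.5 0 0 0; 0 0 0 0 0 0"

```text
clock: 9.25
position: [0.4884, -0.2125, 0.187]
ee_rot: [0.716, 0.698, -0.0, -0.0]
ft_force: [0.2, 0.1, -3.9]
grip_width: 0.663
```

```bash
python3 -c "
from h import *
st()"
```

```text
t 9.25 pos [ 0.4884 -0.2125  0.187 ] yaw 88.55 tilt [-0.0003  0.0001] F [ 0.2   0.12 -3.92] T [ 0.017 -0.019 -0.029] g 56.6 q [-0.25  0.18  0.65  1.81 -0.12  1.19  0.4 ]
```

Call:
arm_command:
  targets: "0 0 1 0 0 0; 0 0 1 0 0 0; 0 0 0 0 0 0"

```text
clock: 9.62
position: [0.4885, -0.2125, 0.1852]
ee_rot: [0.716, 0.698, 0.0, -0.0]
ft_force: [-0.9, 0.0, -2.6]
grip_width: 0.666
```

```bash
python3 -c "
from h import *
st()"
```

```text
t 9.625 pos [ 0.4885 -0.2125  0.1852] yaw 88.55 tilt [0.0001 0.0001] F [-0.94  0.01 -2.62] T [0.003 0.056 0.052] g 56.9 q [-0.25  0.18  0.65  1.81 -0.12  1.19  0.4 ]
```

Call:
arm_command:
  targets: "0 0 1 0 0 0; 0 0 0 0 0 0"

```text
clock: 9.88
position: [0.4885, -0.2125, 0.1852]
ee_rot: [0.716, 0.698, 0.0, -0.0]
ft_force: [-6.6, 1.3, 8.9]
grip_width: 0.666
```

```bash
python3 -c "
from h import *
st()"
```

```text
t 9.875 pos [ 0.4885 -0.2125  0.1852] yaw 88.54 tilt [0.0005 0.0007] F [-6.64  1.32  8.94] T [ 0.486  1.064 -0.017] g 56.9 q [-0.25  0.18  0.65  1.81 -0.12  1.19  0.41]
```

It stopped at the predicted seated height (TCP z 0.1852) with 9 N of contact. I'll relieve the push and release.

Call:
arm_command:
  targets: "0 0 -0.7 0 0 0; 0 0 0 0 0 0"

```text
clock: 10.12
position: [0.4885, -0.2125, 0.1852]
ee_rot: [0.716, 0.698, 0.0, 0.0]
ft_force: [-4.9, 0.6, 4.5]
grip_width: 0.667
```

Call:
arm_command:
  targets: "0 0 0 0 0 0; 0 0 0 0 0 0; 0 0 0 0 0 0; 0 0 0 0 0 0; 0 0 0 0 0 0"
  grip: 85

```text
clock: 10.75
position: [0.4885, -0.2124, 0.1849]
ee_rot: [0.716, 0.698, 0.0, -0.0]
ft_force: [0.1, -0.7, 0.8]
grip_width: 0.998
```

```bash
python3 -c "
from h import *
st()
p=manip.camera('wrist'); save(p,'w6')"
```

```text
t 10.75 pos [ 0.4885 -0.2124  0.1849] yaw 88.55 tilt [0. 0.] F [ 0.09 -0.7   0.82] T [ 0.031 -0.033 -0.01 ] g 85.2 q [-0.25  0.18  0.65  1.81 -0.12  1.19  0.4 ]
```

View pics/w6.png

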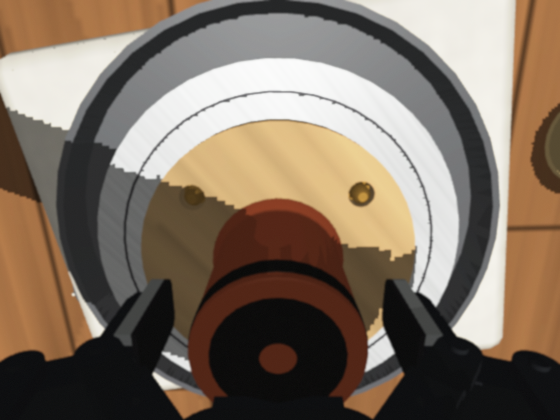

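Brass pins show in both holes, at (192,195) and (361,193). Retreating straight up.

Call:
arm_command:
  targets: "0 0 -15 0 0 0; 0 0 -30 0 0 0; 0 0 -40 0 0 0; 0 0 -40 0 0 0; 0 0 0 0 0 0"

```text
clock: 11.42
position: [0.4896, -0.2132, 0.3138]
ee_rot: [0.716, 0.698, 0.002, 0.002]
ft_force: [-0.1, -0.9, -0.4]
grip_width: 0.994
```

Call:
arm_command:
  targets: "-50 0 0 0 0 0; -50 0 0 0 0 0; -30 0 0 0 0 0; 0 0 0 0 0 0; 0 0 0 0 0 0"

```text
clock: 12.05
position: [0.4853, -0.3417, 0.3096]
ee_rot: [0.716, 0.698, 0.0, -0.0]
ft_force: [0.1, 0.3, 0.4]
grip_width: 0.997
```

```bash
python3 -c "
from h import *
st()
p=manip.camera('wrist'); save(p,'w7'); q=manip.camera('scene'); save(q,'s7',(150,80,330,200),4); save(q,'s7f'); T=manip.camera('top'); save(T,'t7')
for k in ('chuck_a',):
  for n,pp in (('s',q),('t',T)):
    for d in manip.search_frame(pp,k): print(n,round(d['p'],2),cam2w(pp,d['xyz']).round(3))
"
```

```text
t 12.05 pos [ 0.4853 -0.3417  0.3096] yaw 88.58 tilt [-0.0005  0.0007] F [0.09 0.28 0.36] T [ 0.033 -0.003  0.007] g 85.1 q [-0.07  0.28  0.75  1.47 -0.19  1.47  0.66]
s 0.93 [ 0.502 -0.193  0.155]
s 0.9 [0.558 0.094 0.035]
s 0.74 [0.265 0.283 0.011]
s 0.7 [0.545 0.231 0.034]
s 0.56 [0.301 0.439 0.006]
t 0.96 [0.293 0.417 0.013]
t 0.79 [0.53  0.209 0.039]
t 0.73 [ 0.482 -0.206  0.154]
t 0.71 [0.253 0.258 0.013]
t 0.67 [0.541 0.071 0.034]
t 0.63 [ 0.737 -0.001  0.059]
t 0.21 [0.624 0.3   0.053]
```

View pics/w7.png

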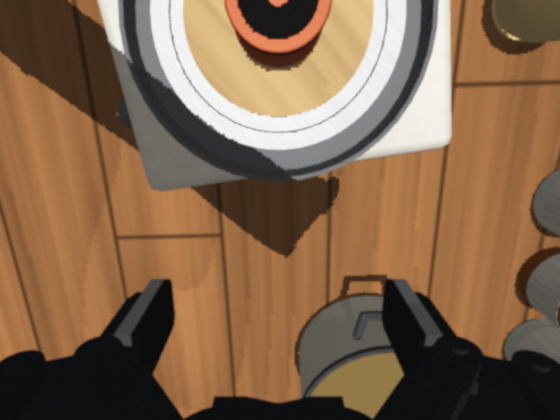

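View pics/s7.png

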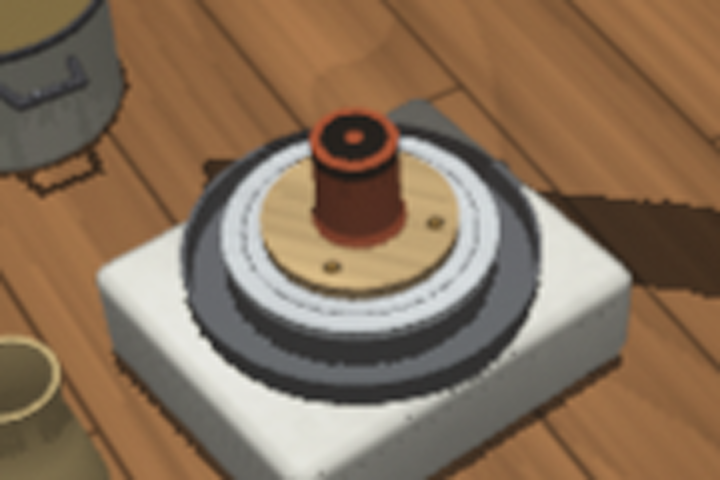

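View pics/s7f.png

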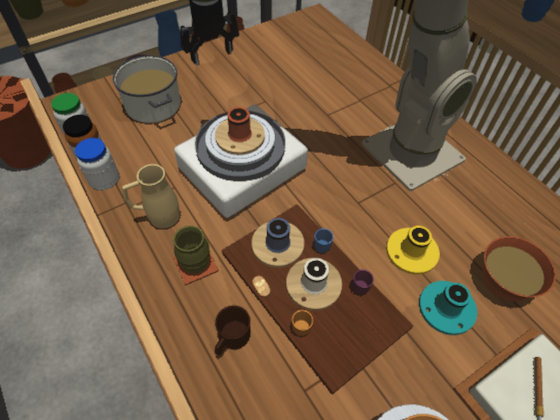

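The red chuck sits flat and centred on the head at (238,130), with pins in both holes. The white (315,285) and blue (278,240) chucks, the cups and the rib are where they were, and the arm is clear.

```bash
python3 -c "
from h import *
st(); print(manip.hand_in())"
```

```text
t 12.3 pos [ 0.4856 -0.3416  0.31  ] yaw 88.63 tilt [0.0005 0.0005] F [-0.01  0.12  0.74] T [-0.014  0.008  0.028] g 85.2 q [-0.07  0.28  0.75  1.47 -0.19  1.47  0.66]
the job is handed in; nothing more can be done
None
```

The red chuck (chuck_a) is on the wheel head, and I handed the job in at about 12.3 s. The pictures showed the head's pins 100° apart, which is chuck_a's spacing, so I didn't need to try the other two chucks.

**Placing:** I gripped the red plug, carried the chuck to the head, turned it to line up and lowered it over the pins. It met no resistance until it stopped at the height expected for fully home, with about 9 N of contact. I then released it and backed away.

**Last checks:**
- **Fit:** brass shows in both holes, and the bat looks flat on the head.
- **Other chucks and items:** the white and blue chucks are still on the ware board. The cups, rib, other pots and look-alikes look unmoved.
- **Arm:** it is clear of everything, with the gripper open.

**Disagreements:** the cameras put the head's centre up to about 3 mm apart, so I used a position in between, and the chuck went on without catching. When the gripper closed there was a brief 6.5 N upward push, and the tool rose about 3 mm. The chuck still lifted level.

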